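# Find the fullest coin tin by its weight

## Task

Three identical closed tins stand on the worktop with coins hidden inside. Heft them one after the other from left to right, lifting each one a few centimetres clear of the worktop for a moment and standing it back upright where it was before taking the next, and so find the heaviest. Finish holding the heaviest tin up, upright and still, more than 10 cm above the worktop and not let go, with the other two standing in their places and everything else left alone.

Things in the scene. Friction and masses are not known exactly. Their poses are not given: they have to be found in the camera images.
- tin_left: The leftmost (largest y is left) of three identical closed round steel tins: 89 mm high, body 54 mm across up to 66 mm, slip lid 56 mm across above that, fixed. Origin: centre of its underside; z axis up. Hidden coins inside: it weighs 0.19 to 0.80 kg, any of the three may be the heaviest, and the heaviest outweighs each other one by more than 0.2 kg.
- tin_middle: The middle one (largest y is left) of three identical closed round steel tins: 89 mm high, body 54 mm across up to 66 mm, slip lid 56 mm across above that, fixed. Origin: centre of its underside; z axis up. Hidden coins inside: it weighs 0.19 to 0.80 kg, any of the three may be the heaviest, and the heaviest outweighs each other one by more than 0.2 kg.
- tin_right: The rightmost (largest y is left) of three identical closed round steel tins: 89 mm high, body 54 mm across up to 66 mm, slip lid 56 mm across above that, fixed. Origin: centre of its underside; z axis up. Hidden coins inside: it weighs 0.19 to 0.80 kg, any of the three may be the heaviest, and the heaviest outweighs each other one by more than 0.2 kg.
- salt_shaker: clear salt shaker with a grey top, 44 mm across, 90 mm high, bystander standing between two tins; origin: centre of its underside.
- egg_timer: domed kitchen twist timer, 56 mm across and 56 mm high, bystander standing between two tins; origin: centre of its underside.
- jam_jar: jam jar with a white lid, 68 mm across, 84 mm high, bystander at the back; origin: centre of its underside.
- mug: stoneware mug, 78 mm across (113 mm with its handle), 100 mm high, bystander at the back; origin: centre of its underside.
- spice_jar: small jar with a dark cap, 41 mm across, 105 mm high, bystander at the back right; origin: centre of its underside.
Mind the look-alikes: they are no part of the job. What is shaped like the tin_left but turquoise is not meant.

How it is judged:
By the outcome, as a careful person would: the job done as asked, in the order asked, and still so for the second after the job is handed in, while the arm keeps its last pose, push and grip.
It also fails if it takes over 64 s, if anything falls off the work surface, if the arm or the gripper's body presses on something with over 40 N, if the wrist force passes 120 N, or if a joint passes its speed limit or range.

## Robot

A 6-joint arm with a two-finger parallel gripper is mounted at the origin on a cart in front of the work surface, level with it; the furniture and walls round the work are solid. World frame = base frame: x ahead of the robot, y to its left, z up, the work surface at z = 0. Lengths are in mm, angles in rad, forces in N, time in s.
With the tool pointing down it reaches from about 375 to 975 mm from the base axis. Payload 3.8 kg.
Tool frame: the origin (TCP) lies between the finger pads; the fingertips stand 22 mm ahead of it and the grasp point (between the pads) lies 3 mm ahead of it (env.tip_extent is the distance from the TCP to the fingertips, in mm); z points along the fingers, y is the line along which they close (so a half turn about z gives the same grasp; the last joint's range is limited). The gripper opens to 88 mm and grips with 3 to 60 N. Pads are 18 mm wide; open, the fingers measure 123 mm over their backs; the gripper's body (75 mm by 187 mm) begins 45 mm behind the grasp point.
Start: joints at [1.304, 0.264, 1.604, -0, 1.274, -0.037], TCP at [153.751, 657.251, 260.706] pointing down, gripper open.
Joint ranges: [-2.63, 2.63], [-0.94, 2.18], [0.31, 2.57], [-1.31, 4.45], [0, 2.66], [-2.55, 2.55]. Speed limits (rad/s): [2.57, 2.57, 3.14, 3.14, 3.14, 3.14].

## Interface

Orientations are given as a unit quaternion [w, x, y, z].
In Python, from bench import env, camera, calibration, workorder, find_in gives the robot as it stands. Calls block until the motion is done:
- env.move_to(position, orientation): joint-space move of the TCP to a pose.
- env.move_l(position, rate=150, frame=None, max_force=None): straight line of the TCP; frame=None keeps the orientation; rate is the mean speed in mm/s. With max_force (N) it stops when the force on the tool has changed by that much, and returns True; else False.
- env.movej(angles): joint-space move.
- env.command_gripper(opening): opening from 0.0 (shut) to 1.0 (fully open); the grip force is fixed at half the most; returns when the fingers have stopped.
- env.hold(seconds).
- env.solve_ik(position, orientation): joint angles nearest the present ones, or None.
- camera(name): name is "scene" or "top" or "wrist"; returns the picture (400x640x3 uint8, red, green, blue); there is no depth.
- calibration(name): a dict with "camera_matrix" (3x3 intrinsics, pixels), "k1" (the pictures are not rectified: a ray, as slopes to the right and down, at radius r is drawn at 1 + k1 r^2 times it, then the intrinsics apply), "world_to_cam" (4x4, takes a point from world to camera coordinates). Camera axes: x right, y up, looking along -z (the intrinsics and any distortion apply to the point x, -y, -z); pixel columns grow to the right and rows downward; lengths in mm; the calibration is good to about 2 mm. A picture is of the moment at which its call begins: read the wrist's pose just before it. calibration takes no time and is no camera call; for the wrist camera it gives the pose at the moment of the call.
A pose or a line that the arm cannot do raises env.MotionError and nothing moves.
- workorder.job_done(): hands the job in; it is judged then, once.
Trained networks look in the newest picture that a camera, given by its name, has taken for a name from the list of things; names that differ only in an ending like _2 or _b are one class to them, and where a whole thing is asked for, a point or a joint stands for the part that bears it (a point fixed in the world has none). Each returns a list of dicts, best first, with "p" (0 to 1); they miss things now and then, are a little off and sometimes report something else, mostly with a low value. They report only what shows in the picture. A call takes as long as a camera call. They do not tell look-alikes from the thing itself.
- find_in(camera, thing): "position" ([x, y, z] in mm, in world coordinates, good to about 4 mm: the middle of the surface that is visible of it).
Readings, each from a call of its own:
- env.read_clock(): time.
- env.read_joint_positions(): joint angles.
- env.read_qvel(): joint speeds.
- env.read_joint_efforts(): joint torques, N m.
- env.read_tool_pos(): TCP position.
- env.read_tcp_rot(): TCP orientation.
- env.read_force(): force on the tool from outside, world axes, zero at the start.
- env.read_wrist_torque(): the same for the moment, N m.
- env.read_gripper_width(): opening from 0.0 (shut) to 1.0 (fully open).
- env.read_grip_force(): force on a finger pad.
Only numpy, scipy, OpenCV 4.12 (cv2) and the standard library are available. Lean on these libraries where they do the work, as an engineer would, in place of code of your own. Each camera call takes 0.05 s, during which the arm holds its last target. There are 200 camera calls.

## Working session

There is one attempt and no reset: what is moved stays moved. The work goes in short steps, each a Python script; the robot and the scene stay as the last script left them, time stands still between calls to the robot, and variables do not carry over. Pictures are saved under pics/ and viewed, at most 10 in all, crops included, and the job is handed in when it is done.

```bash
mkdir -p pics; python3 - <<'E'
from bench import env,camera,calibration,find_in
import cv2,numpy as np
for c in("top","scene"):
    im=camera(c); cv2.imwrite(f"pics/{c}.png",im[:,:,::-1])
    for t in("tin_left","tin_middle","tin_right","salt_shaker","egg_timer","jam_jar","mug","spice_jar"):
        print(c,t,[(round(d["p"],2),np.round(d["position"]).tolist()) for d in find_in(c,t)])
print(env.read_clock(),env.read_tcp_rot(),env.read_force())
for c in("top","scene"):
    k=calibration(c);print(k)
E
```

```text
top tin_left [(0.98, [523.0, 241.0, 86.0]), (0.82, [414.0, 226.0, 85.0])]
top tin_middle [(0.81, [552.0, 18.0, 86.0])]
top tin_right [(0.63, [549.0, -249.0, 86.0]), (0.39, [484.0, 120.0, 49.0])]
top salt_shaker [(0.56, [530.0, -120.0, 86.0])]
top egg_timer [(0.66, [484.0, 117.0, 49.0])]
top jam_jar [(0.68, [690.0, -42.0, 86.0])]
top mug [(0.92, [689.0, 264.0, 50.0])]
top spice_jar [(0.82, [667.0, -289.0, 101.0])]
scene tin_left [(0.8, [508.0, 253.0, 74.0]), (0.77, [405.0, 240.0, 87.0])]
scene tin_middle [(0.71, [535.0, 25.0, 70.0])]
scene tin_right [(0.69, [539.0, -244.0, 60.0])]
scene salt_shaker [(0.64, [524.0, -112.0, 53.0])]
scene egg_timer [(0.57, [473.0, 126.0, 43.0])]
scene jam_jar [(0.6, [674.0, -31.0, 65.0])]
scene mug [(0.97, [659.0, 262.0, 66.0])]
scene spice_jar [(0.94, [662.0, -286.0, 67.0])]
0.9 [1.54071391e-05 1.14644827e-01 9.93406544e-01 3.08179368e-05] [ 0.18154827  0.32948828 -0.46919363]
{'camera_matrix': array([[461.25114504,   0.        , 315.55310687],
       [  0.        , 461.25114504, 200.12341003],
       [  0.        ,   0.        ,   1.        ]]), 'k1': 
[... 239 characters left out ...]
807846e-02,  9.96304523e-01,
        -1.14913900e+03],
       [ 0.00000000e+00,  0.00000000e+00,  0.00000000e+00,
         1.00000000e+00]])}
{'camera_matrix': array([[370.08509931,   0.        , 316.18143766],
       [  0.        , 370.08509931, 204.72103174],
       [  0.        ,   0.        ,   1.        ]]), 'k1': -0.03095562231623441, 'world_to_cam': array([[-5.40875102e-01, -8.41018744e-01,  1.18994354e-02,
         3.07164440e+02],
       [ 5.84777910e-01, -3.65837797e-01,  7.24014849e-01,
        -3.59437470e+02],
       [-6.04556796e-01,  3.98560133e-01,  6.89681739e-01,
        -5.34756417e+02],
       [ 0.00000000e+00,  0.00000000e+00,  0.00000000e+00,
         1.00000000e+00]])}
```

View pics/top.png

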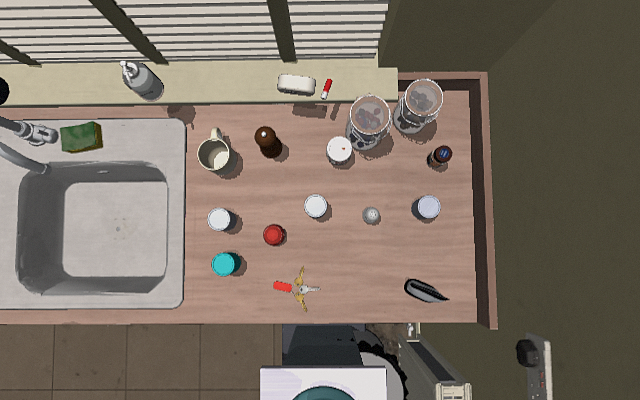

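View pics/scene.png

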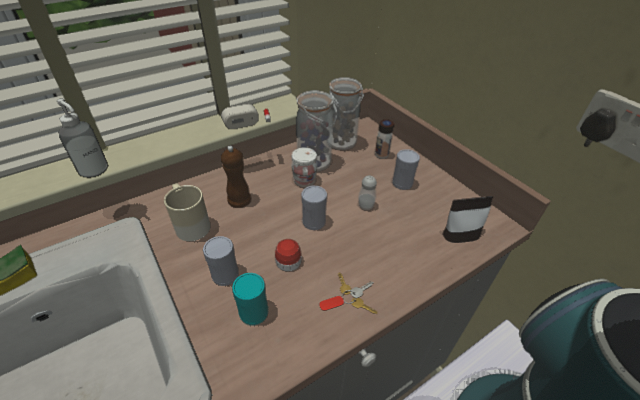

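The three tins are grey-blue, at top-view (219,219), (316,206) and (427,207). The cylinder at (226,264) has the same shape but is turquoise, so it is the look-alike and isn't meant. Next I'll refine the lid centres and confirm them in one crop.

```bash
cat >h.py <<'E'
import cv2,numpy as np
from bench import env,camera,calibration,find_in
Q=[0,0,1,0]
def pix2world(c,uv,z):
    k=calibration(c); d=cv2.undistortPoints(np.array([[uv]],float),k["camera_matrix"],np.array([k["k1"],0,0,0,0.]))[0,0]
    T=np.array(k["world_to_cam"]); R=T[:3,:3]; o=-R.T@T[:3,3]; r=R.T@np.array([d[0],-d[1],-1])
    return o+r*(z-o[2])/r[2]
E
python3 - <<'E'
from h import *
im=cv2.imread("pics/top.png"); s=5; out=[]
for u,v in((219,219),(316,206),(427,207),(226,264)):
    c=cv2.resize(im[v-25:v+25,u-25:u+25],None,fx=s,fy=s,interpolation=cv2.INTER_CUBIC)
    h=cv2.HoughCircles(cv2.GaussianBlur(cv2.cvtColor(c,cv2.COLOR_BGR2GRAY),(7,7),2),cv2.HOUGH_GRADIENT,1.5,60,param1=80,param2=20,minRadius=48,maxRadius=68)
    for x,y,r in (h[0][:2] if h is not None else []):
        p=((x+.5)/s-.5+u-25,(y+.5)/s-.5+v-25); print((u,v),np.round(p,1),r/s,np.round(pix2world("top",p,89)))
    if h is not None: x,y,r=map(int,h[0][0]); cv2.circle(c,(x,y),r,(0,0,255),1)
    out.append(c)
cv2.imwrite("pics/crop.png",np.vstack([np.hstack(out[:2]),np.hstack(out[2:])]))
E
```

```text
(219, 219) [218.6 219. ] 10.65 [524. 248.  89.]
(219, 219) [232.4 223.4] 10.08 [513. 215.  89.]
(316, 206) [315.  205.4] 11.34 [555.  16.  89.]
(427, 207) [428.4 206.6] 11.43 [ 549. -255.   89.]
(226, 264) [221.4 264. ] 12.39 [416. 240.  89.]
(226, 264) [236.4 265.8] 10.14 [412. 204.  89.]
```

View pics/crop.png

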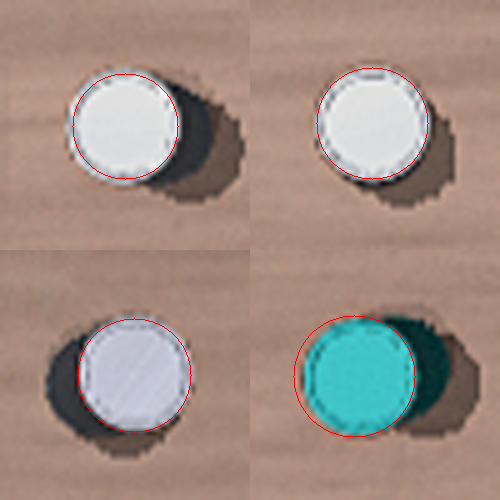

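The crop confirms three pale-grey lids, and the turquoise one is the look-alike. Now I'll heft the left tin.

```bash
cat >>h.py <<'E'
def force(n=8):
    f=[]
    for _ in range(n): f.append(env.read_force()); env.hold(.04)
    return np.mean(f,0)
def grasp(x,y,zc=80):
    env.move_to([x,y,190],Q); env.move_l([x,y,130]); 
    print("down hit",env.move_l([x,y,zc],rate=80,max_force=8)); env.command_gripper(0.0)
    print("w",env.read_gripper_width()*88,"grip",env.read_grip_force())
def heft(x,y):
    env.command_gripper(1.0); env.move_to([x,y,190],Q); env.hold(.3); f0=force()
    grasp(x,y)
    env.move_l([x,y,125],rate=60); env.hold(.6); f1=force()
    print("f0",f0.round(2),"f1",f1.round(2),"kg",(f0-f1)[2]/9.81,"w",env.read_gripper_width()*88)
    env.move_l([x,y,84],rate=60); print("touch",env.move_l([x,y,80],rate=15,max_force=5),env.read_tool_pos().round(1))
    env.command_gripper(1.0); env.move_l([x,y,190],rate=120); print("t",env.read_clock())
E
python3 - <<'E'
from h import *
heft(524,248)
im=camera("scene");cv2.imwrite("pics/s2.png",im[:,:,::-1])
E
```

```text
down hit False
w 52.04884509720808 grip 29.83171919499
f0 [ 0.1  -0.05 -0.  ] f1 [-0.01  0.14 -6.7 ] kg 0.683176604567812 w 51.7389277992886
touch False [524.4 248.2  80.3]
t 10.8
```

View pics/s2.png

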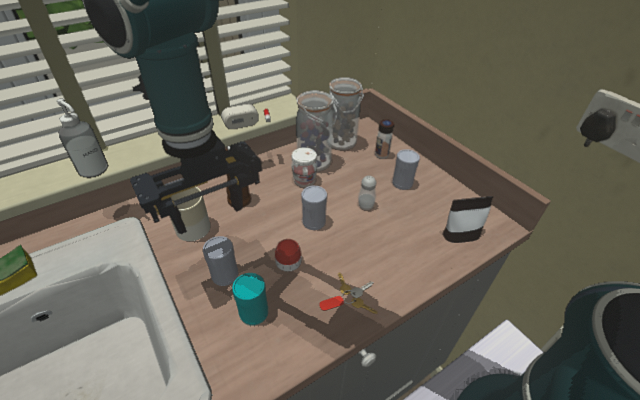

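The left tin weighs about 0.68 kg and is standing back in its place, around pixel (221,260). Middle and right are next.

```bash
python3 - <<'E'
from h import *
heft(554,17)
heft(549,-255)
for c in("top","scene"):
    im=camera(c);cv2.imwrite(f"pics/{c}3.png",im[:,:,::-1])
    for t in("tin_left","tin_middle","tin_right"):
        print(c,t,[(round(d["p"],2),np.round(d["position"]).tolist()) for d in find_in(c,t)])
E
```

```text
down hit False
w 52.98104129369755 grip 29.980757979428745
f0 [ 0.29 -0.01  0.31] f1 [ 0.06 -0.2  -4.26] kg 0.46528371844076777 w 53.17931413398267
touch True [554.6  16.9  80.5]
t 19.5667
down hit False
w 53.19341126048422 grip 29.928285933747247
f0 [-0.29 -0.13 -0.16] f1 [ 0.11  0.1  -1.94] kg 0.18176054061174965 w 53.39096086632922
touch True [ 549.5 -255.3   80.5]
t 28.425
top tin_left [(0.85, [413.0, 227.0, 87.0]), (0.56, [523.0, 242.0, 91.0])]
top tin_middle [(0.65, [555.0, 14.0, 89.0])]
top tin_right [(0.55, [558.0, -256.0, 87.0])]
scene tin_left [(0.9, [507.0, 252.0, 80.0]), (0.67, [407.0, 241.0, 82.0])]
scene tin_middle [(0.57, [535.0, 24.0, 73.0])]
scene tin_right [(0.72, [538.0, -242.0, 62.0])]
```

View pics/top3.png

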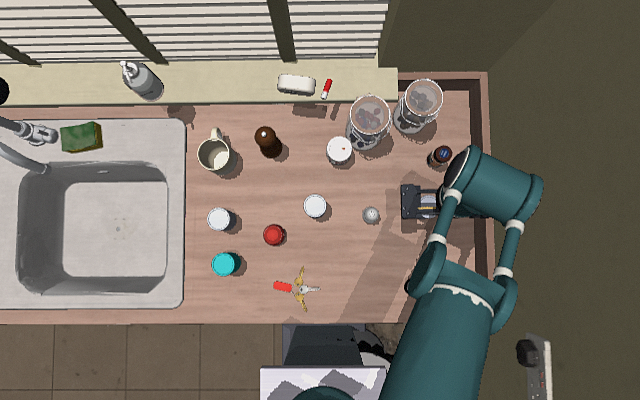

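View pics/scene3.png

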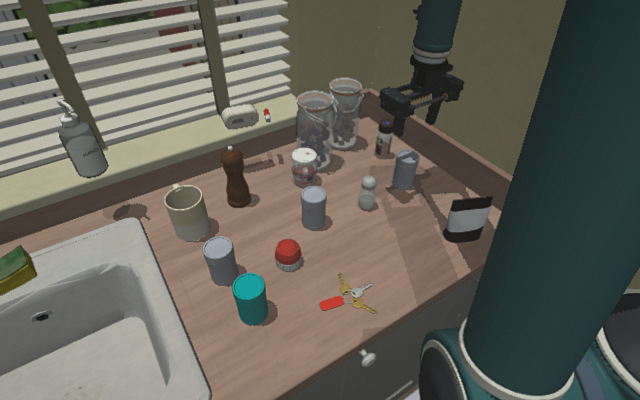

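The tins weigh about 0.68, 0.47 and 0.18 kg, so the left one is heaviest. All three stand in place at top-view (219,219), (315,206) and scene (405,170). I'll lift the left tin now.

```bash
python3 - <<'E'
from h import *
env.move_to([524,248,230],Q); grasp(524,248)
env.move_l([524,248,230],rate=70); env.hold(1)
print(env.read_tool_pos().round(1),force(),env.read_gripper_width()*88,env.read_grip_force(),env.read_clock())
im=camera("scene");cv2.imwrite("pics/s4.png",im[:,:,::-1])
E
```

```text
down hit False
w 51.72477167279264 grip 29.860754278488457
[524. 248. 230.] [ 0.02487299 -0.02916325 -7.12519899] 52.27975607482513 29.84704138187226 36.525
```

View pics/s4.png

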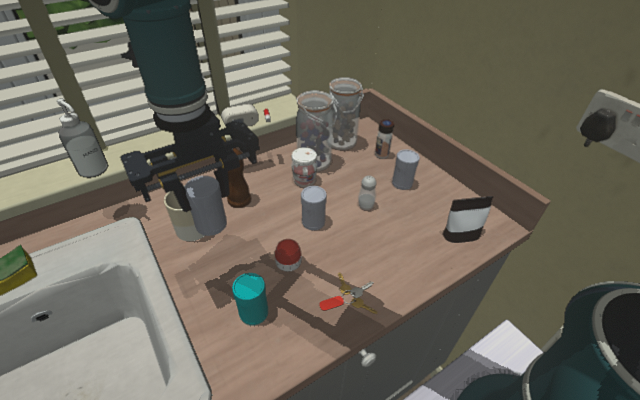

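The left tin is held upright and still, about 150 mm up, at pixel (206,205). The other two are standing in their places.

```bash
python3 -c "
from bench import workorder
print(workorder.job_done())"
```

```text
the job is handed in; nothing more can be done
None
```

I handed the job in at about 37 s: the left tin is the heaviest (about 0.68 kg, against 0.47 kg middle and 0.18 kg right), and the arm is holding it upright and still about 15 cm up, with the other two back in their places.

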